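Clear the port of a teapot and hold a thermometer in it

ROBOT

A 6-joint arm with a two-finger parallel gripper is mounted at the origin on the work surface. World frame = base frame: x ahead of the robot, y to its left, z up, the work surface at z = 0. Lengths are in m, angles in rad, forces in N, time in s.
With the tool pointing down it reaches from about 0.275 to 0.75 m from the base axis. Payload 10.2 kg.
Tool frame: the origin (TCP) lies at the very end of the fingers, on their centre line; the grasp point (between the pads) lies 19 mm behind it; z points along the fingers, y is the line along which they close (so a half turn about z gives the same grasp; the last joint's range is limited). The gripper opens to 88 mm and grips with 3 to 60 N. Pads are 18 mm wide; open, the fingers measure 123 mm over their backs; the gripper's body (75 mm by 187 mm) begins 45 mm behind the grasp point.
Start: joints at [0.985, 0.313, 1.498, -0, 1.331, -0.223], TCP at [0.186, 0.491, 0.239] pointing down, gripper open.
Joint ranges: [-2.94, 2.94], [-0.97, 2.17], [0.19, 2.56], [-1.23, 4.37], [0.02, 3.11], [-2.88, 2.88]. Speed limits (rad/s): [2.39, 2.39, 3.01, 3.14, 3.14, 3.14].

INTERFACE

Orientations are given as a rotation vector (axis times angle).
In Python, from station import arm gives the robot as it stands.
- The arm moves only by the tool carry_out, never from a script. Its argument "commands" is a list of rows, each a list of 3 entries, a list of its own where there are three numbers: the finger opening in m, from 0 to 0.0881, then the shift along the tool's x, y, z in m, then the turn about the tool's z in rad. A call has 1 to 8 rows; each row is the pose to reach, as a shift and turn from the pose commanded when the call began, along the tool's axes at that moment; what a row does not reach only later rows make up. A row lasts 1/10 s, in which the tool goes at most 50 mm and 8.59 degrees, less where a joint would pass 70% of its speed; a pose out of reach is approached as far as the arm can. A call with a gripper value outside its range is refused whole. The fingers move at their own pace and stop on an object; "force" is the grip in N (left out, the last holds). Time passes only in rows, so rows that repeat a pose let the fingers close. It gives the time, the measured TCP pose, the force, the opening and the grip force at its end, in the units of the state.
- arm.observe(): the state, without advancing time (a new reading comes with each control period).
- arm.get_image(name): name is "scene" or "top"; returns the picture (400x640x3 uint8, red, green, blue); there is no depth.
- arm.calibration(name): a dict with "fx", "fy", "cx", "cy" (pixels), "R" (3x3) and "t" (3): a world point X has camera coordinates R X + t. Camera axes: x right, y down, z forward; pixel columns grow to the right and rows downward; lengths in m; the calibration is good to about 2 mm. A picture is of the moment at which its call begins. calibration takes no time and is no camera call.
- arm.finish_job(): hands the job in; it is judged then, once.
The state is a dict: "clock": time; "joints": joint angles; "dq": joint speeds; "joint_torque": joint torques, N m; "position": TCP position; "eef_rot": TCP orientation; "contact_force": force on the tool from outside, world axes, zero at the start; "ft_torque": the same for the moment, N m; "finger_gap": opening from 0.0 (shut) to 1.0 (fully open); "gripper_force": force on a finger pad.
Only numpy, scipy, OpenCV 4.12 (cv2) and the standard library are available. Lean on these libraries where they do the work, as an engineer would, in place of code of your own. Each camera call takes 0.05 s, during which the arm holds its last target. There are 200 camera calls.

TASK

The pink tin lying on the red-brown pot's lid covers the thermometer port: put it back on the tin rack, lying on top of the two green tins in the hollow between them, and let go of it. Then take the thermometer from its stand and lower its stem upright through the steel guide hole in that pot's lid, never touching the pot with it, until the red band on the stem is level with the top of the steel collar. Finish while still holding the thermometer there, still and centred in the hole, and leave the cups and the tea caddy where they are.

Things in the scene. Friction and masses are not known exactly. Their poses are not given: they have to be found in the camera images.
- pot_red: Red-brown pot, fixed, 114 mm in diameter, lid top at 85 mm; may swap places with the white pot. Origin: centre of its underside, z up. Mid-lid a steel collar, 28 mm across, top at 95 mm. On either side (y = +20, -20 mm) a dark bar 8 mm thick, 48 mm long, along the pot's x, top at 105 mm; the pink tin first lies on these. A stub spout sticks out towards +y.
- pot_red_mouth (a point): Centre of the guide hole at the top face of the steel collar, 95 mm above the table. The bore is vertical, 16 mm in diameter and 16 mm long; below it the pot is hollow down to 6 mm above the table.
- pot_white: White pot of the same shape as the red-brown one (its bars and collar too), fixed; not part of the job.
- tin_pink: Pink cylindrical tin, rigid, 50 mm in diameter, 56 mm long, about 0.12 kg. Origin: its centre; x along its axis (flat end faces at x = +28, -28 mm, by which it can be gripped). It starts lying on the red-brown pot's two bars, axis along the pot's x, centre about 122 mm above the table.
- rack: Dark wooden tin rack, fixed, 70 mm (x) by 113 mm (y); may swap places with the stand. Origin: centre of its underside, z up. Floor 6 mm thick, a lip 28 mm high along both y sides, open at the x ends. Two green tins lie in it side by side along x; a third in the hollow on top of them has its centre 74 mm above the rack's origin.
- tin_left: Green tea tin, 50 mm in diameter, 56 mm long, loose, lying in the rack on its +y side. Origin: its centre; x along its axis.
- tin_right: Green tea tin, same size, lying in the rack on its -y side. Origin: its centre; x along its axis.
- stand: Wooden thermometer stand, fixed, base 85 x 85 mm, four thin steel legs, top plate 70 x 70 mm with its upper face 105 mm above the table and a 14 mm hole in the middle. Origin: centre of its underside, z up.
- probe: Digital thermometer, about 0.07 kg: black box head 34 (x) by 22 (y) by 50 mm (z) with an orange stripe; a steel stem 5 mm thick runs 95 mm down from the middle of its underside. Origin: centre of the head's underside, z up, away from the stem. It starts upright, head standing on the stand's top, stem through the hole. Grip the head across y.
- probe_tip (a point): Lower end of the thermometer's stem, 95 mm below the underside of the head.
- probe_band (a point): Middle of the red band (12 mm high) on the stem, 45 mm below the underside of the head and 50 mm above the tip.
- cup0: Loose white tea cup with blue dots, 74 mm across, 62 mm high; origin at the centre of its underside. To be left alone.
- cup1: Loose white tea cup with blue dots, 74 mm across, 62 mm high; origin at the centre of its underside. To be left alone.
- cup2: Loose white tea cup with blue dots, 74 mm across, 62 mm high; origin at the centre of its underside. To be left alone.
- caddy: Loose standing pink tea caddy, 65 mm in diameter, 56 mm high; origin at the centre of its underside. To be left alone.
There are look-alikes about, which are no part of the job. Several things have the shape of the probe; the one meant has the colours described above.

How it is judged:
On the way, in this order (a step that is already met when the one before it is completed fails the run):
1. the pink tin lies at rest and released on top of the two green tins, in the hollow between them (z of tin_pink in the frame of rack between 0.068 and 0.08 m and y of tin_pink in the frame of rack between -0.008 and 0.008 m and x of tin_pink in the frame of rack between -0.018 and 0.018 m and contact force between tin_pink and tin_left above 0.03 N and contact force between tin_pink and tin_right above 0.03 N and contact force between tin_pink and the fingers below 0.05 N and linear speed of tin_pink below 0.02 m/s and z of tin_left in the frame of rack between 0.027 and 0.035 m and x of tin_left in the frame of rack between -0.018 and 0.018 m and z of tin_right in the frame of rack between 0.027 and 0.035 m and x of tin_right in the frame of rack between -0.018 and 0.018 m), for 0.3 s.
2. the thermometer is drawn out of its stand, held by the fingers (height (world z) of probe_tip above 0.11 m and contact force between probe and the fingers above 0.5 N), for 0.1 s.
3. the thermometer's tip has entered the guide hole of the red-brown pot (z of probe_tip in the frame of pot_red_mouth below -0.01 m and horizontal distance between probe_tip and pot_red_mouth below 0.006 m), for 0.05 s.
At the end, for the whole second after the job is handed in: Thermometer held still and upright (0.06 rad) in the hole, touching neither pot nor stand: tip and band within 3.5 mm of the axis, band within 8 mm of the collar top. Pink tin released on both green tins in the rack (8 mm across, 18 mm along, 6 mm in height). Cups and caddy within 20 mm (all of step 1 and horizontal distance between each of probe_tip, probe_band and pot_red_mouth below 0.0035 m and z of probe_band in the frame of pot_red_mouth between -0.008 and 0.008 m and angle between probe's own z axis and vertical below 0.06 rad and linear speed of probe below 0.01 m/s and contact force between probe and the fingers above 0.5 N and contact force between probe and pot_red below 0.1 N and contact force between probe and stand below 0.1 N and distance of each of cup0, cup1, cup2, caddy from where it was at the start of the episode below 0.02 m); the arm keeps its last pose, push and grip.
It fails at once if the thermometer touches the red-brown pot (over 0.2 N) (contact force between probe and pot_red above 0.2 N).
It fails at once if a cup or the tea caddy is displaced by more than 20 mm (distance of any of cup0, cup1, cup2, caddy from where it was at the start of the episode above 0.02 m).
It also fails if it takes over 67 s, if anything falls off the work surface, if the arm or the gripper's body presses on something with over 40 N, if the wrist force passes 120 N, or if a joint passes its speed limit or range.

## Working session

There is one attempt and no reset: what is moved stays moved. The work goes in short steps, Python scripts to look and compute and a tool call to move; the robot and the scene stay as the last step left them, time stands still between calls to the robot, and variables do not carry over. Pictures are saved under pics/ and viewed, at most 10 in all, crops included, and the job is handed in when it is done.

Besides the shell and the picture viewer there is one more tool, called after ">>>" as name([rows], argument=value, ...), one row to a line, values as JSON. carry_out: Moves the arm, as the interface text tells. Its arguments: {"type":"object","properties":{"commands":{"type":"array","items":{"type":"array"}},"force":{"type":"number"}},"required":["commands"]}

```bash
mkdir -p pics
python3 - <<'E'
from station import arm
import cv2
for n in("scene","top"):
    im=arm.get_image(n); cv2.imwrite(f"pics/{n}0.png",im[:,:,::-1]); 
    c=arm.calibration(n); print(n,{k:(v.round(4).tolist() if hasattr(v,'round') and hasattr(v,'tolist') else v) for k,v in c.items()})
print(arm.observe())
E
```

```text
scene {'fx': 506.44710906084646, 'fy': 506.44710906084646, 'cx': 319.59967914166594, 'cy': 204.12394736494946, 'R': [[0.5897, 0.8075, -0.0143], [0.6197, -0.4637, -0.6331], [-0.5179, 0.3645, -0.7739]], 't': [-0.3513, -0.3233, 1.6979]}
top {'fx': 467.60945309596895, 'fy': 467.60945309596895, 'cx': 322.2870019445436, 'cy': 202.03239135352052, 'R': [[0.0242, -0.9991, 0.0341], [-0.9852, -0.0296, -0.1688], [0.1697, -0.0296, -0.9851]], 't': [-0.0661, 0.5885, 1.1067]}
{'clock': 0.1, 'joints': array([ 9.84584219e-01,  3.13380117e-01,  1.49830417e+00,  5.39853228e-06,
        1.33101286e+00, -2.23417989e-01]), 'dq': array([-1.74586565e-04, -3.79818776e-05, -2.76721388e-03, -7.21246105e-04,
       -2.93841275e-03,  5.90598657e-04]), 'joint_torque': array([ 2.37185661e-03, -4.02805245e+01, -2.52645636e+01,  6.94689271e-02,
        3.41592554e-02, -3.90682123e-05]), 'position': array([0.18621958, 0.49064603, 0.23824687]), 'eef_rot': array([-5.66678092e-01, -3.08961397e+00,  1.59124264e-03]), 'contact_force': array([0.18998703, 0.40880153, 0.43412267]), 'ft_torque': array([-0.0063446 , -0.03414192,  0.00891375]), 'gripper_force': 0.0, 'finger_gap': 0.9958381867779144}
```

View pics/scene0.png

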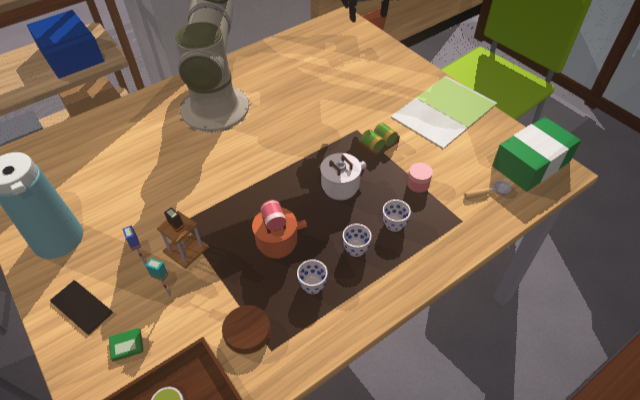

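View pics/top0.png

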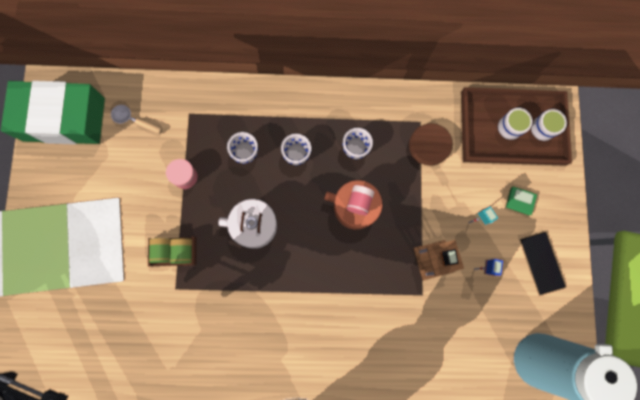

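The scene view shows the pink tin on the red-brown pot at (273,215) and the thermometer with black head and orange stripe on the stand at (174,217). The rack is at (380,138).

Possible mix-ups in the scene view:
- **Thermometer:** blue (131,236) and teal (156,268) lie loose. The black one on the stand (174,217) is the one I want.
- **Pink tin:** the pink caddy stands at (420,177). The lying tin at (273,215) is the one I want.
- **Pot:** the white pot is at (341,175). The red-brown one at (276,235) is the target.

Next I'll make close crops.

Run:
```python
import cv2,numpy as np
def tile(n,u,v,w=100,h=75,s=4):
    im=cv2.imread(f"pics/{n}0.png")[v:v+h,u:u+w]; t=cv2.resize(im,None,fx=s,fy=s,interpolation=cv2.INTER_CUBIC)
    for k in range(0,w,10):
        cv2.line(t,(k*s,0),(k*s,8 if k%50 else 16),(255,255,255),1)
        if k%20==0: cv2.putText(t,str(u+k),(k*s,26),0,.35,(255,255,255),1)
    for k in range(0,h,10):
        cv2.line(t,(0,k*s),(8,k*s),(255,255,255),1)
        if k%20==0:cv2.putText(t,str(v+k),(10,k*s+4),0,.35,(255,255,255),1)
    return t
a=np.vstack([np.hstack([tile("scene",230,190),tile("scene",130,195)]),np.hstack([tile("top",310,170),tile("top",400,220)])])
cv2.imwrite("pics/c1.png",a)
b=np.hstack([tile("top",135,215,80,60,5),tile("scene",345,110,80,60,5)])
cv2.imwrite("pics/c2.png",b)
```

```text
(no output)
```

View pics/c1.png

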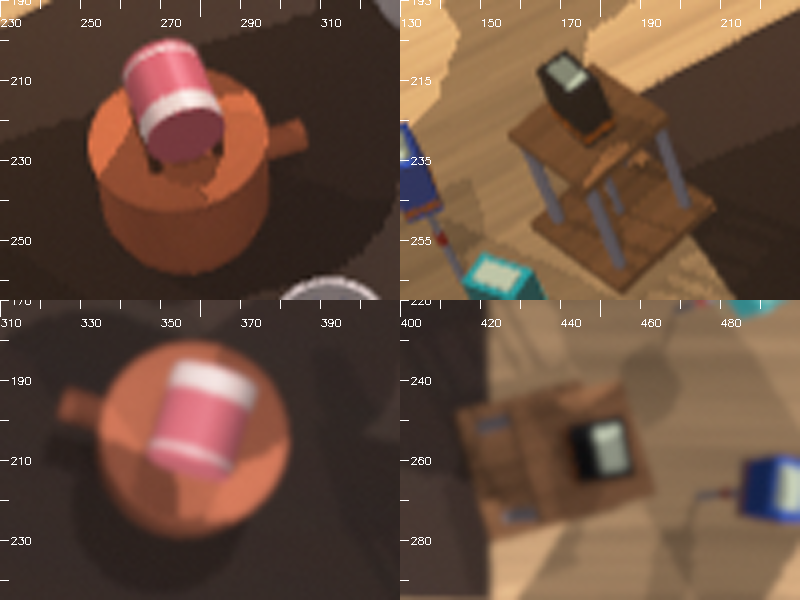

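View pics/c2.png

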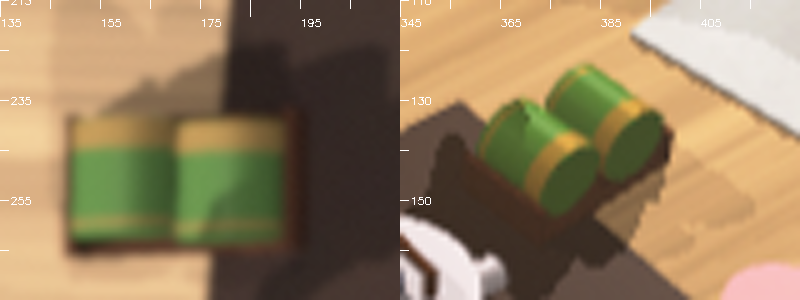

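The crops confirm the choice: the black head with the orange stripe is on the stand and the pink tin lies on the red pot. I'll estimate poses from the pixels I read and check them with overlays.

```bash
cat > h.py <<'E'
import numpy as np,cv2
from station import arm
from scipy.optimize import least_squares
from scipy.spatial.transform import Rotation as Ro
C={n:arm.calibration(n) for n in("scene","top")}
def proj(n,X):
    c=C[n];p=np.atleast_2d(X)@np.array(c["R"]).T+np.array(c["t"])
    return np.c_[c["fx"]*p[:,0]/p[:,2]+c["cx"],c["fy"]*p[:,1]/p[:,2]+c["cy"]]
def atz(n,uv,z):
    c=C[n];R=np.array(c["R"]);d=R.T@[(uv[0]-c["cx"])/c["fx"],(uv[1]-c["cy"])/c["fy"],1];o=-R.T@np.array(c["t"])
    return o+d*(z-o[2])/d[2]
def pose(q,P): # q=x,y,yaw
    c,s=np.cos(q[2]),np.sin(q[2]);P=np.atleast_2d(P)
    return np.c_[q[0]+c*P[:,0]-s*P[:,1],q[1]+s*P[:,0]+c*P[:,1],P[:,2]]
def fit(obs,q0): # obs: (cam,(u,v),local point)
    f=lambda q:np.concatenate([(proj(n,pose(q,P))[0]-uv) for n,uv,P in obs])
    r=least_squares(f,q0,loss="soft_l1");return r.x,np.sqrt(np.mean(r.fun**2))
t=np.linspace(0,2*np.pi,40)
def circ(r,z):return np.c_[r*np.cos(t),r*np.sin(t),0*t+z]
def cyl(y,z):return [np.c_[0*t+x,y+.025*np.cos(t),z+.025*np.sin(t)] for x in(-.028,.028)]
def rect(a,b,z):return np.array([[a,b,z],[-a,b,z],[-a,-b,z],[a,-b,z],[a,b,z]])/[2,2,1]
M={"pot":[circ(.057,.085)],"tin":cyl(0,.122),"rack":[rect(.07,.113,.0),rect(.07,.113,.028)]+cyl(.025,.031)+cyl(-.025,.031),
 "stand":[rect(.07,.07,.105),rect(.085,.085,0)],"probe":[rect(.034,.022,.105),rect(.034,.022,.155)]}
def overlay(n,im,objs,u,v,w,h,s):
    T=cv2.resize(im[v:v+h,u:u+w],None,fx=s,fy=s,interpolation=cv2.INTER_CUBIC)
    for k,q in objs:
        for L in M[k]:cv2.polylines(T,[np.int32(((proj(n,pose(q,L))-[u,v]+.5)*s))],False,(255,255,0),1)
    return T
E
python3 - <<'E'
from h import *
for n,uv in(("top",(358.5,204.2)),("scene",(274.75,224.75))):print("pot",n,atz(n,uv,.085))
a,b=atz("top",(357.25,212.75),.122),atz("top",(364,187.5),.122);m=(a+b)/2
tin=[m[0],m[1],np.arctan2((b-a)[1],(b-a)[0])]
print("tin",tin,"face scene",atz("scene",(275.25,224),.122),pose(tin,[.028,0,0]),pose(tin,[-.028,0,0]))
# rack: mid of tins and outline
m=atz("top",(170.3,251),.031);print("rack",m)
rack,e=fit([("top",(148.4,237),[.035,.0565,.028]),("top",(148.2,265.5),[-.035,.0565,.028]),("top",(196.4,237),[.035,-.0565,0]),("top",(196,265),[-.035,-.0565,0])],[m[0],m[1],0]);print("rack",rack,e)
st=atz("scene",(177.2,226.2),.105)
obs=[("scene",(157.5,228),0),("scene",(177.5,210.5),1),("scene",(197,224.5),2),("scene",(176.75,241.75),3)]
best=min((fit([(n,uv,rect(.07,.07,.105)[(i*d+k)%4]) for n,uv,i in obs],[st[0],st[1],.1]) for k in range(4) for d in(1,-1)),key=lambda r:r[1]*10+abs(r[0][2]))
stand=best[0];print("stand",stand,best[1])
for i in(0,): print("probe top face",atz("scene",(169,215),.155) , atz("top",(453.5,256.5),.155))
probe=[stand[0],stand[1],stand[2]]
pot=atz("top",(358.5,204.2),.085)[:2].tolist()+[tin[2]]
S,Tp=[cv2.imread(f"pics/{n}0.png") for n in("scene","top")]
O=[("pot",pot),("tin",tin),("rack",rack),("stand",stand),("probe",probe)]
g=lambda *a:overlay(*a)
A=np.vstack([np.hstack([g("scene",S,O,230,190,66,50,4) for _ in(0,)]+[g("scene",S,O,140,195,66,50,4),g("scene",S,O,350,115,66,50,4)]),np.hstack([g("top",Tp,O,325,178,66,50,4),g("top",Tp,O,410,233,66,50,4),g("top",Tp,O,140,228,66,50,4)])])
cv2.imwrite("pics/o1.png",A)
E
```

```text
pot top [ 0.58160461 -0.13642231  0.085     ]
pot scene [ 0.59121201 -0.13523135  0.085     ]
tin [np.float64(0.5852461774539713), np.float64(-0.13729078718646637), np.float64(-0.2466300202886349)] face scene [ 0.61527117 -0.14571495  0.122     ] [[ 0.61239892 -0.14412663  0.        ]] [[ 0.55809344 -0.13045494  0.        ]]
rack [0.46078298 0.31853947 0.031     ]
rack [0.46180074 0.31789437 0.05120122] 0.5003828391843831
stand [ 0.46321037 -0.33781671  0.29271789] 0.4989614534864821
probe top face [ 0.46274025 -0.34649625  0.155     ] [ 0.4579151  -0.34237506  0.155     ]
```

View pics/o1.png

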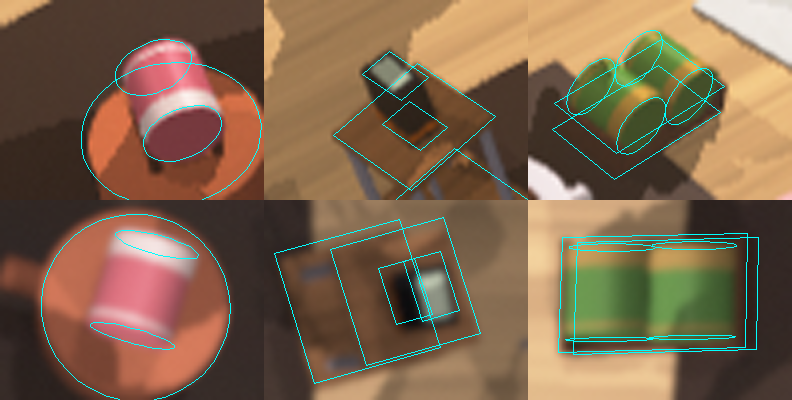

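The overlays fit to within a few mm. My readings carry a 0.5 px bias from the enlargement, so I'll correct that, refine the rack and tin, and work out the first reach.

```bash
cat >> h.py <<'E'
def go(tgt,axis): # axis: world yaw of closing line
    s=arm.observe();R=Ro.from_rotvec(s["eef_rot"]).as_matrix();d=R.T@(np.array(tgt)-s["position"])
    c=R.T@[np.cos(axis),np.sin(axis),0];a=np.arctan2(-c[0],c[1])
    a=(a+np.pi/2)%np.pi-np.pi/2
    print("pos",s["position"].round(4),"tilt",R[:,2].round(3),"yax",np.degrees(np.arctan2(R[1,1],R[0,1])).round(1),"j6",s["joints"][5].round(2),"t",round(s["clock"],2))
    print("shift",d.round(4),"turn",a.round(4))
E
python3 - <<'E'
from h import *
tin,e=fit([("top",(356.75,212.25),[-.028,0,.122]),("top",(363.5,187),[.028,0,.122]),("scene",(274.75,223.5),[.028,0,.122])],[.585,-.137,-.24]);print("tin",tin,e)
rack,e=fit([("top",(170.,250.3),[0,0,.045]),("scene",(377.9,145.5),[.028,-.025,.031]),("scene",(390.9,138.5),[.028,.025,.031])],[.46,.318,0.02]);print("rack",rack,e)
go([tin[0],tin[1],.239],tin[2])
E
```

```text
tin [ 0.5861337  -0.1367101  -0.27605076] 0.8299759500552729
rack [0.46190543 0.31724204 0.07550598] 0.6525528865481474
pos [0.1862 0.4906 0.2382] tilt [-0.001 -0.001 -1.   ] yax 69.2 j6 -0.22 t 0.1
shift [-5.965e-01 -4.446e-01 -4.000e-04] turn 1.4841
```

>>> carry_out([
  [0.088,[-0.04,-0.03,0],0.1],
  [0.088,[-0.08,-0.06,0],0.2],
  [0.088,[-0.12,-0.09,0],0.3],
  [0.088,[-0.16,-0.12,0],0.4],
  [0.088,[-0.2,-0.15,0],0.5],
  [0.088,[-0.24,-0.18,0],0.6],
  [0.088,[-0.28,-0.21,0],0.7],
  [0.088,[-0.32,-0.24,0],0.8],
])

```text
clock: 0.9
position: [0.4009, 0.1509, 0.2387]
eef_rot: [-1.731, -2.622, -0.0]
contact_force: [0.6, 0.7, -0.7]
finger_gap: 1.001
gripper_force: 0.0
```

```bash
python3 -c "
from h import *
go([.587,-.1365,.215],-.26)"
```

```text
pos [0.4009 0.1509 0.2387] tilt [-0.  0. -1.] yax 23.1 j6 -0.32 t 0.9
shift [-0.3375  0.0582  0.0237] turn 0.6638
```

>>> carry_out([
  [0.088,[-0.045,0.01,0],0.1],
  [0.088,[-0.09,0.018,0.0],0.2],
  [0.088,[-0.135,0.026,0.0],0.3],
  [0.088,[-0.18,0.034,0.0],0.4],
  [0.088,[-0.225,0.042,0],0.5],
  [0.088,[-0.27,0.05,0.01],0.6],
  [0.088,[-0.315,0.055,0.02],0.66],
  [0.088,[-0.337,0.058,0.024],0.66],
])

```text
clock: 1.7
position: [0.5878, -0.1364, 0.2127]
eef_rot: [-2.485, -1.919, 0.002]
contact_force: [0.1, -0.2, 0.4]
finger_gap: 0.998
gripper_force: 0.0
```

```bash
python3 -c "
from h import *
go([.587,-.1365,.112],-.26)
im={n:arm.get_image(n)[:,:,::-1].copy() for n in C}
q=[.587,-.1365,-.26]
cv2.imwrite('pics/a1.png',np.hstack([overlay('scene',im['scene'],[('tin',q)],225,160,80,80,5),overlay('top',im['top'],[('tin',q)],320,160,80,80,5)]))"
```

```text
pos [ 0.5878 -0.1364  0.2127] tilt [-0.002  0.001 -1.   ] yax -14.7 j6 -0.17 t 1.7
shift [-0.0003 -0.0005  0.1007] turn 0.004
```

View pics/a1.png

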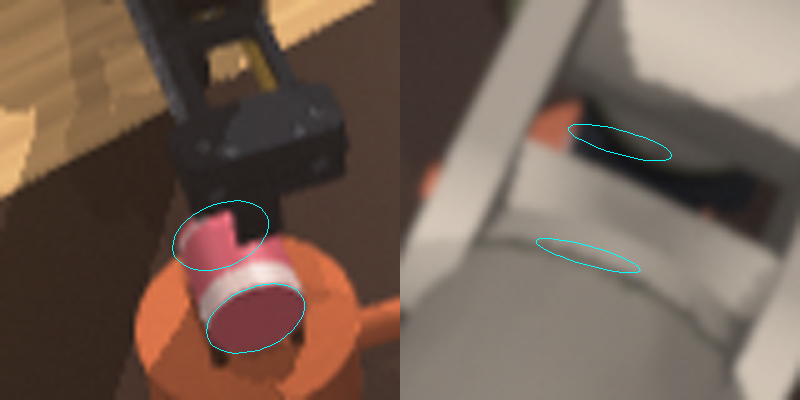

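>>> carry_out([
  [0.088,[0,0,0.04],0.03],
  [0.088,[0,0,0.07],0.03],
  [0.088,[0,0,0.09],0.03],
  [0.088,[0,0,0.104],0.03],
  [0.088,[0,0,0.104],0.03],
  [0.05,[0,0,0.104],0.03],
  [0.05,[0,0,0.104],0.03],
  [0.05,[0,0,0.104],0.03],
], force=20)

```text
clock: 2.6
position: [0.5877, -0.1335, 0.1118]
eef_rot: [2.51, 1.886, 0.001]
contact_force: [0.1, 0.4, -0.4]
finger_gap: 0.749
gripper_force: 0.0
```

>>> carry_out([
  [0.05,[0,0,0],0],
  [0.05,[0,0,0],0],
  [0.05,[0,0,0],0],
  [0.05,[0,0,-0.02],0],
  [0.05,[0,0,-0.05],0],
  [0.05,[0,0,-0.09],0],
  [0.05,[0,0,-0.12],0],
  [0.05,[0,0,-0.12],0],
])

```text
clock: 3.4
position: [0.5884, -0.1339, 0.2347]
eef_rot: [2.507, 1.884, 0.005]
contact_force: [1.0, -0.2, -1.2]
finger_gap: 0.633
gripper_force: 20.0
```

```bash
python3 -c "
from h import *
go([.462,.317,.2],.07)
s=arm.observe();print(s['finger_gap']*.0881,s['gripper_force'])
im={n:arm.get_image(n)[:,:,::-1].copy() for n in C}
r=[.462,.317,.07]
cv2.imwrite('pics/a2.png',np.hstack([overlay('scene',im['scene'],[],235,150,80,100,5),overlay('top',im['top'],[('rack',r)],130,210,80,100,5)]))"
```

```text
pos [ 0.5884 -0.1339  0.2347] tilt [ 0.007 -0.003 -1.   ] yax -16.2 j6 -0.14 t 3.4
shift [ 0.3979 -0.2471  0.0326] turn -0.352
0.0557721830337845 19.987663691863418
```

View pics/a2.png

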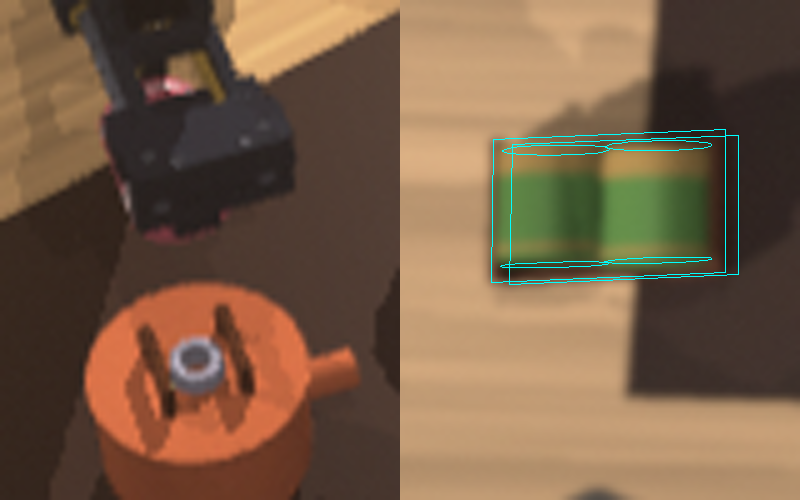

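The grip is 55.8 mm, so the tin is held. The collar shows at about scene pixel (274,221). The rack overlay agrees, with its yaw near 0.03.

>>> carry_out([
  [0.05,[0.02,-0.012,0],-0.02],
  [0.05,[0.055,-0.033,0],-0.06],
  [0.05,[0.095,-0.058,0],-0.1],
  [0.05,[0.135,-0.083,0],-0.14],
  [0.05,[0.175,-0.108,0],-0.18],
  [0.05,[0.215,-0.133,0],-0.22],
  [0.05,[0.255,-0.158,0],-0.26],
  [0.05,[0.295,-0.183,0],-0.3],
])

```text
clock: 4.3
position: [0.492, 0.2024, 0.2287]
eef_rot: [-2.198, -2.241, 0.005]
contact_force: [1.1, 0.6, -1.5]
finger_gap: 0.634
gripper_force: 20.0
```

>>> carry_out([
  [0.05,[0.0,0.0,0],0],
  [0.05,[0,0,0],0],
])

```text
clock: 4.5
position: [0.4928, 0.2013, 0.229]
eef_rot: [-2.198, -2.242, 0.004]
contact_force: [-0.3, 0.1, -1.3]
finger_gap: 0.631
gripper_force: 20.0
```

```bash
python3 -c "
from h import *
go([.462,.318,.15],.03)"
```

```text
pos [0.4928 0.2013 0.229 ] tilt [-0.003 -0.001 -1.   ] yax 1.1 j6 0.15 t 4.5
shift [ 0.1174 -0.0282  0.079 ] turn -0.0103
```

>>> carry_out([
  [0.05,[0.03,-0.008,0],-0.01],
  [0.05,[0.07,-0.017,0],-0.01],
  [0.05,[0.1,-0.025,0.02],-0.01],
  [0.05,[0.117,-0.028,0.05],-0.01],
  [0.05,[0.117,-0.028,0.079],-0.01],
  [0.05,[0.117,-0.028,0.115],-0.01],
  [0.05,[0.117,-0.028,0.115],-0.01],
  [0.05,[0.117,-0.028,0.115],-0.01],
])

```text
clock: 5.3
position: [0.4641, 0.3164, 0.1159]
eef_rot: [-2.192, -2.25, 0.001]
contact_force: [0.5, 0.6, -0.7]
finger_gap: 0.635
gripper_force: 20.0
```

```bash
python3 -c "
from h import *
go([.462,.318,.061],.03)
im={n:arm.get_image(n)[:,:,::-1].copy() for n in C}
r=[.462,.318,.03]
cv2.imwrite('pics/a3.png',np.hstack([overlay('scene',im['scene'],[('rack',r)],340,90,80,80,5),overlay('top',im['top'],[('rack',r)],130,200,80,80,5)]))"
```

```text
pos [0.4641 0.3164 0.1159] tilt [-0.001 -0.    -1.   ] yax 1.5 j6 0.36 t 5.3
shift [ 0.0017 -0.002   0.0549] turn -0.0037
```

View pics/a3.png

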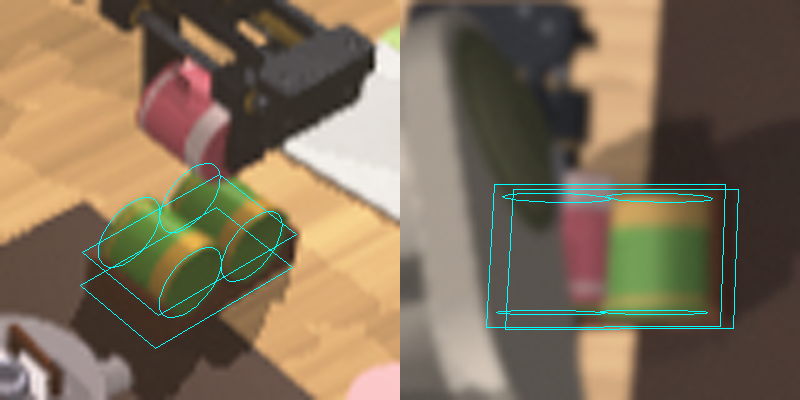

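>>> carry_out([
  [0.05,[0.002,-0.002,0.02],0],
  [0.05,[0.002,-0.002,0.035],0],
  [0.05,[0.002,-0.002,0.043],0],
  [0.05,[0.002,-0.002,0.048],0],
  [0.05,[0.002,-0.002,0.05],0],
  [0.05,[0.002,-0.002,0.051],0],
  [0.05,[0.002,-0.002,0.051],0],
])

```text
clock: 6.1
position: [0.4617, 0.3193, 0.0652]
eef_rot: [2.19, 2.252, 0.001]
contact_force: [-0.1, -0.0, -1.5]
finger_gap: 0.635
gripper_force: 20.0
```

```bash
python3 -c "
from h import *
go([.462,.318,.061],.03)"
```

```text
pos [0.4617 0.3193 0.0652] tilt [ 0.001  0.    -1.   ] yax 1.6 j6 0.37 t 6.1
shift [-0.0013  0.0002  0.0042] turn -0.002
```

>>> carry_out([
  [0.05,[0,0,0.001],0],
  [0.05,[0,0,0.002],0],
  [0.05,[0,0,0.003],0],
  [0.05,[0,0,0.003],0],
])

```text
clock: 6.5
position: [0.4622, 0.3205, 0.0639]
eef_rot: [2.19, 2.252, 0.006]
contact_force: [-3.9, 3.7, 13.3]
finger_gap: 0.632
gripper_force: 20.0
```

>>> carry_out([
  [0.05,[0,-0.001,0.001],0],
  [0.05,[0,-0.001,0.001],0],
  [0.064,[0,-0.001,0.001],0],
  [0.064,[0,-0.001,0.001],0],
  [0.07,[0,-0.001,0.001],0],
  [0.08,[0,-0.001,0.0],0],
  [0.08,[0,-0.001,0],0],
], force=5)

```text
clock: 7.2
position: [0.4605, 0.3192, 0.0618]
eef_rot: [2.19, 2.252, -0.0]
contact_force: [0.0, 0.2, 0.2]
finger_gap: 0.908
gripper_force: 0.0
```

>>> carry_out([
  [0.085,[0,0,-0.01],0],
  [0.085,[0,0,-0.03],0],
  [0.085,[0,0,-0.06],0],
  [0.085,[0,0,-0.1],0],
  [0.085,[0,0,-0.14],0],
  [0.085,[-0.04,0,-0.17],0],
  [0.085,[-0.08,0,-0.17],0],
  [0.085,[-0.12,0,-0.17],0],
])

```text
clock: 8.0
position: [0.4637, 0.1981, 0.2334]
eef_rot: [2.188, 2.252, 0.003]
contact_force: [0.6, -0.4, -0.2]
finger_gap: 0.965
gripper_force: 0.0
```

>>> carry_out([
  [0.085,[-0.04,0.02,0],0],
  [0.085,[-0.08,0.04,0],0],
  [0.085,[-0.12,0.06,0],0],
  [0.085,[-0.16,0.08,0],0],
  [0.085,[-0.16,0.08,0],0],
])

```text
clock: 8.5
position: [0.5497, 0.0374, 0.2319]
eef_rot: [2.195, 2.246, -0.0]
contact_force: [-0.1, 0.3, -0.1]
finger_gap: 0.965
gripper_force: 0.0
```

```bash
python3 -c "
from h import *
M['rack']+=cyl(0,.074)
go([.462,-.34,.25],.3)
im={n:arm.get_image(n)[:,:,::-1].copy() for n in C}
for n in im: cv2.imwrite('pics/b_%s.png'%n,im[n])
r=[.462,.318,.03]
a=np.hstack([overlay('scene',im['scene'],[('rack',r)],340,90,80,60,5),overlay('top',im['top'],[('rack',r)],130,220,80,60,5)])
b=np.hstack([overlay('scene',im['scene'],[],155,200,50,38,8),overlay('top',im['top'],[],415,235,50,38,8)])
cv2.imwrite('pics/a4.png',np.vstack([a,b]))"
```

```text
pos [0.5497 0.0374 0.2319] tilt [ 0.001 -0.001 -1.   ] yax 1.3 j6 -0.17 t 8.5
shift [-0.3753 -0.0964 -0.0178] turn -0.2769
```

View pics/a4.png

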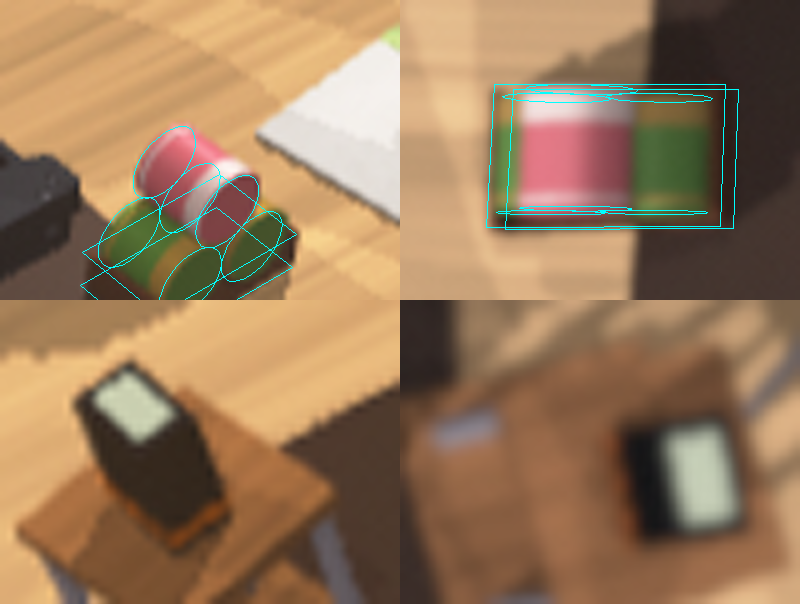

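The tin sits in the hollow and lines up with the model overlay. The lower tiles show the probe head's top face in the scene view at about (171,213), and its display in the top view at about (452,257) with a yaw near 9°. Next I'll fit the probe and measure the collar.

Run:
```python
from h import *
s=lambda x,y:(155+x/8-.5,200+(y-300)/8-.5); tp=lambda x,y:(415+(x-400)/8-.5,235+(y-300)/8-.5)
a,b=.017,.011
S=[("scene",s(132,360),[-a,b,.155]),("scene",s(188,412),[a,b,.155]),("scene",s(140,455),[a,-b,.155]),("scene",s(77,402),[-a,-b,.155])]
T=[("top",tp(694,426),[.0145,0,.155]),("top",tp(711.5,529),[-.0145,0,.155])]
q0=[.46,-.342,.2]
for o in(S,T,S+T):
    q,e=fit(o,q0);print("probe",q.round(4),round(e,2))
# collar: grey pixels inside lid
for f in("b_",):
  for n in C:
    im=cv2.imread(f"pics/{f}{n}.png").astype(int)
    c=proj(n,[[.588,-.136,.095]])[0];u0,v0=np.int32(c)-12
    w=im[v0:v0+25,u0:u0+25]
    sat=w.max(2)-w.min(2);m=(sat<45)&(w.max(2)>95)
    vv,uu=np.nonzero(m);print(n,"pred",c.round(1),"n",len(uu),"box",uu.min()+u0,uu.max()+u0,vv.min()+v0,vv.max()+v0,"mean",uu.mean()+u0,vv.mean()+v0)
    print("\n".join("".join("#" if x else ("." if y<80 else " ") for x,y in zip(r,k)) for r,k in zip(m,w.max(2))))
    h=im[...,2]-im[...,0];mm=((h>70)&(im[...,2]>110)).astype(np.uint8);mm[:, :int(c[0]-40)]=0;mm[:,int(c[0]+40):]=0;mm[:int(c[1]-40)]=0;mm[int(c[1]+40):]=0
    print("orange bbox",cv2.boundingRect(mm))
    p=proj(n,pose([.588,-.136,0],circ(.014,.095)));print("model ring box",p.min(0),p.max(0),"hole",proj(n,[[.588,-.136,.095]]))
```

```text
probe [ 0.4602 -0.339   0.2004] 0.65
probe [ 0.4575 -0.3398  0.1483] 0.04
probe [ 0.4586 -0.3393  0.1821] 0.64
scene pred [273.5 221.7] n 77 box 269 279 218 228 mean 273.8961038961039 222.62337662337663
.                        
                         
                         
                         
                         
                         
                         
                  .      
                         
           ######        
         #########       
        ###    ###       
        ###     ###   .  
        ### # #####   .. 
        ##### #####   .. 
        ##########    .. 
         ######## #   .. 
           ####       .. 
         ##    ##     .. 
       ..  ####        . 
       ..                
       ..                
       ..                
       ..                
                         
orange bbox (233, 181, 74, 68)
model ring box [267.88489991 217.278811  ] [279.04771552 226.15153573] hole [[273.46616736 221.67753984]]
top pred [358.8 200.9] n 132 box 352 365 196 208 mean 358.3030303030303 202.40151515151516
                         
                         
                         
                         
                         
                         
                         
                         
           ###           
          #######        
         #########       
        ##########       
      #############      
       ############      
      ###### ######      
      ######  ######     
      ##############     
      #############      
       ###########       
        #########        
         #######         
                         
                         
                         
                         
orange bbox (324, 181, 58, 48)
model ring box [352.97261236 195.10756645] [364.64906555 206.64651282] hole [[358.81557656 200.86723548]]
```

```bash
python3 -c "
from h import *
go([.459,-.339,.23],-1.40)
print(fit([('scene',(274,221.9),[0,0,.095]),('top',(358.4,202.2),[0,0,.095])],[.588,-.136,0]))"
```

```text
pos [0.5482 0.0412 0.232 ] tilt [-0.  0. -1.] yax 1.5 j6 -0.16 t 8.6
shift [-0.3777 -0.0993  0.0019] turn 1.4266
(array([ 0.58658445, -0.13491174,  0.        ]), np.float64(0.5981597795863092))
```

>>> carry_out([
  [0.06,[-0.02,-0.006,0],0.14],
  [0.06,[-0.05,-0.014,0],0.28],
  [0.06,[-0.09,-0.024,0],0.42],
  [0.06,[-0.13,-0.034,0],0.56],
  [0.06,[-0.17,-0.045,0],0.7],
  [0.06,[-0.21,-0.055,0],0.84],
  [0.06,[-0.25,-0.066,0],0.98],
  [0.06,[-0.29,-0.076,0],1.12],
])

```text
clock: 9.4
position: [0.48, -0.2504, 0.2325]
eef_rot: [3.053, 0.739, 0.001]
contact_force: [0.7, 1.4, 0.1]
finger_gap: 0.683
gripper_force: 0.0
```

>>> carry_out([
  [0.06,[0,0,0],0.1],
  [0.06,[0,0,0],0.2],
  [0.06,[0,0,0],0.3],
  [0.06,[0,0,0],0.3],
])

```text
clock: 9.8
position: [0.4807, -0.2491, 0.2323]
eef_rot: [3.129, 0.282, 0.001]
contact_force: [0.1, -0.5, -0.2]
finger_gap: 0.678
gripper_force: 0.0
```

```bash
python3 -c "
from h import *
go([.459,-.339,.18],-1.40)"
```

```text
pos [ 0.4807 -0.2491  0.2323] tilt [ 0. -0. -1.] yax -79.7 j6 0.7 t 9.8
shift [-0.0374  0.0846  0.0523] turn 0.0088
```

>>> carry_out([
  [0.06,[-0.015,0.035,0],0.009],
  [0.06,[-0.03,0.07,0],0.009],
  [0.06,[-0.037,0.085,0.01],0.009],
  [0.06,[-0.037,0.085,0.03],0.009],
  [0.06,[-0.037,0.085,0.052],0.009],
  [0.06,[-0.037,0.085,0.052],0.009],
])

```text
clock: 10.4
position: [0.4585, -0.3386, 0.1769]
eef_rot: [-3.125, -0.27, 0.005]
contact_force: [-0.0, 0.0, 0.2]
finger_gap: 0.683
gripper_force: 0.0
```

```bash
python3 -c "
from h import *
go([.459,-.339,.117],-1.40)"
```

```text
pos [ 0.4585 -0.3386  0.1769] tilt [-0.004  0.005 -1.   ] yax -80.1 j6 0.56 t 10.4
shift [0.0006 0.0007 0.0599] turn 0.0015
```

>>> carry_out([
  [0.06,[0,0,0.025],0],
  [0.06,[0,0,0.045],0],
  [0.06,[0,0,0.059],0],
  [0.06,[0,0,0.059],0],
  [0.035,[0,0,0.059],0],
  [0.03,[0,0,0.059],0],
  [0.026,[0,0,0.059],0],
  [0.018,[0,0,0.059],0],
], force=10)

```text
clock: 11.2
position: [0.4593, -0.3408, 0.1213]
eef_rot: [3.129, 0.267, 0.001]
contact_force: [-0.2, 0.6, -0.4]
finger_gap: 0.339
gripper_force: 0.0
```

>>> carry_out([
  [0.015,[0,0,0],0],
  [0.015,[0,0,0],0],
  [0.015,[0,0,0],0],
  [0.015,[0,0,0],0],
])

```text
clock: 11.6
position: [0.4592, -0.3407, 0.121]
eef_rot: [3.13, 0.266, 0.0]
contact_force: [-0.7, 0.2, 4.2]
finger_gap: 0.251
gripper_force: 10.0
```

>>> carry_out([
  [0.015,[0,0,0],0],
  [0.015,[0,0,-0.01],0],
  [0.015,[0,0,-0.03],0],
  [0.015,[0,0,-0.055],0],
  [0.015,[0,0,-0.085],0],
  [0.015,[0,0,-0.12],0],
  [0.015,[0,0,-0.15],0],
  [0.015,[0,0,-0.15],0],
], force=25)

```text
clock: 12.4
position: [0.4599, -0.3415, 0.2753]
eef_rot: [3.124, 0.266, 0.007]
contact_force: [0.2, -0.3, -0.9]
finger_gap: 0.249
gripper_force: 25.0
```

```bash
python3 -c "
from h import *
go([.587,-.135,.25],-1.40)"
```

```text
pos [ 0.4599 -0.3415  0.2753] tilt [ 0.005 -0.006 -1.   ] yax -80.3 j6 0.56 t 12.4
shift [ 0.1601 -0.1822  0.0247] turn -0.0009
```

>>> carry_out([
  [0.015,[0.015,-0.018,0],0],
  [0.015,[0.04,-0.046,0],0],
  [0.015,[0.068,-0.077,0],0],
  [0.015,[0.096,-0.109,0],0],
  [0.015,[0.124,-0.141,0],0],
  [0.015,[0.148,-0.168,0],0],
  [0.015,[0.16,-0.182,0.01],0],
  [0.015,[0.16,-0.182,0.025],0],
])

```text
clock: 13.2
position: [0.5869, -0.1319, 0.245]
eef_rot: [-3.13, -0.271, -0.0]
contact_force: [0.9, -0.6, -0.6]
finger_gap: 0.252
gripper_force: 25.0
```

>>> carry_out([
  [0.015,[0,0,0.01],0],
  [0.015,[0,0,0.016],0],
  [0.015,[0,0,0.016],0],
  [0.015,[0,0,0.016],0],
])

```text
clock: 13.6
position: [0.586, -0.1347, 0.2301]
eef_rot: [3.13, 0.265, 0.001]
contact_force: [0.1, -0.1, -1.0]
finger_gap: 0.245
gripper_force: 25.0
```

```bash
python3 -c "
from h import *
go([.587,-.135,.156],-1.40)
im={n:arm.get_image(n)[:,:,::-1].copy() for n in C}
for n in im: cv2.imwrite('pics/d_%s.png'%n,im[n])
a=overlay('scene',im['scene'],[],250,175,50,62,9)
b=overlay('scene',cv2.imread('pics/b_scene.png'),[],255,208,38,31,9)
b=np.vstack([b,overlay('top',cv2.imread('pics/b_top.png'),[],340,187,38,31,9)])
for t,u0,v0 in((a,250,175),(b[:279],255,208),(b[279:],340,187)):
  for k in range(0,t.shape[1],45): cv2.line(t,(k,0),(k,5),(255,255,255),1); k%90==0 and cv2.putText(t,str(u0+k//9),(k,16),0,.35,(255,255,255),1)
  for k in range(0,t.shape[0],45): cv2.line(t,(0,k),(5,k),(255,255,255),1); k%90==0 and cv2.putText(t,str(v0+k//9),(8,k+4),0,.35,(255,255,255),1)
cv2.imwrite('pics/a5.png',np.hstack([a,b]))"
```

```text
pos [ 0.586  -0.1347  0.2301] tilt [ 0. -0. -1.] yax -80.3 j6 0.98 t 13.6
shift [0.0009 0.0004 0.0741] turn -0.0017
```

View pics/a5.png

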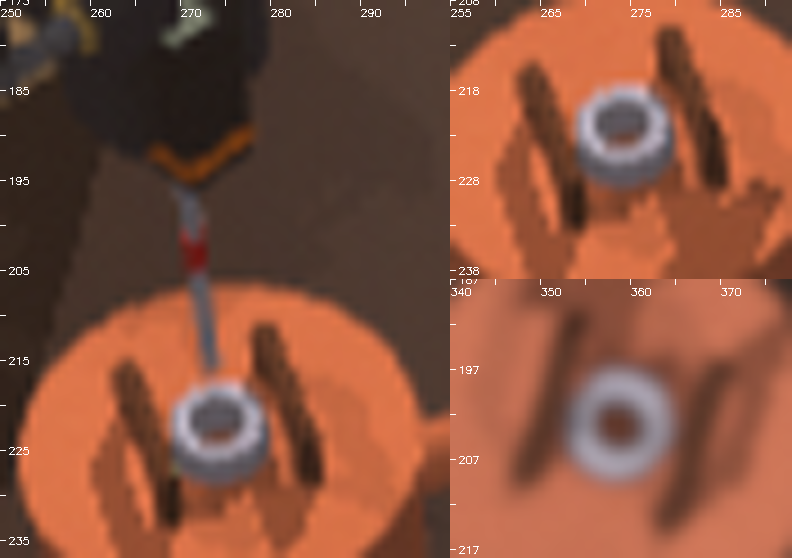

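The last picture shows the stem tip at scene pixel (272.8,215.6), the band at (271.0,202.6) and the hole centre at (273.75,221.35). In the top view the hole is at (358.4,202.5).

Run:
```python
from h import *
s=arm.observe();z=s["position"][2];print(s["position"])
print("tip",atz("scene",(272.8,215.6),z-.111),"band",atz("scene",(271.05,202.6),z-.061),"headbot",atz("scene",(188/9+249.5,190/9+174.5),z-.018))
print("hole scene",atz("scene",(273.75,221.35),.095),"top",atz("top",(358.4,202.5),.095))
# automated stem centreline: colour-difference to pre-grasp image
a=cv2.imread("pics/d_scene.png").astype(int);b=cv2.imread("pics/b_scene.png").astype(int);d=np.abs(a-b).sum(2)
for v in range(197,219):
    r=d[v,262:284]*1.; r[r<40]=0
    if r.sum()>0: print(v,round((r*np.arange(262,284)).sum()/r.sum(),2),int(r.max()),end="; ")
print()
for zz in(.169,.144,.119,.095): print(zz,proj("scene",[[s["position"][0],s["position"][1],zz+z-.230]]).round(2))
```

```text
[ 0.58615253 -0.13459927  0.23036542]
tip [ 0.58798941 -0.13549498  0.11936542] band [ 0.58765918 -0.13516742  0.16936542] headbot [ 0.60123439 -0.14116873  0.21236542]
hole scene [ 0.58755732 -0.13486711  0.095     ] top [ 0.58401349 -0.13504846  0.095     ]
197 270.5 59; 198 270.52 61; 199 271.06 61; 200 270.54 65; 201 270.48 55; 202 271.07 72; 203 271.21 86; 204 271.44 71; 205 272.0 52; 206 271.54 73; 207 272.16 124; 208 272.0 166; 209 270.86 164; 210 270.17 163; 211 272.29 156; 212 272.36 174; 213 272.37 174; 214 272.88 169; 215 272.95 151; 216 272.59 88; 217 273.0 50; 218 273.46 50; 
0.169 [[270.91 202.1 ]]
0.144 [[271.82 208.63]]
0.119 [[272.7  214.96]]
0.095 [[273.52 220.85]]
```

The tip, band and hole coincide to within 1 mm in the scene view. The top view's relative measurement agrees in x to about 0.5 mm, with y within 1.3 mm. I'll lower straight down.

>>> carry_out([
  [0.015,[0,0,0.008],0],
  [0.015,[0,0,0.018],0],
  [0.015,[0,0,0.028],0],
  [0.015,[0,0,0.038],0],
  [0.015,[0,0,0.048],0],
  [0.015,[0,0,0.058],0],
  [0.015,[0,0,0.067],0],
  [0.015,[0,0,0.074],0],
])

```text
clock: 14.5
position: [0.5859, -0.1342, 0.1548]
eef_rot: [-3.13, -0.266, 0.001]
contact_force: [0.7, 0.8, -0.8]
finger_gap: 0.247
gripper_force: 25.0
```

>>> carry_out([
  [0.015,[0,0,0],0],
  [0.015,[0,0,0],0],
  [0.015,[0,0,0],0],
  [0.015,[0,0,0],0],
  [0.015,[0,0,0],0],
])

```text
clock: 15.0
position: [0.5861, -0.1343, 0.156]
eef_rot: [3.13, 0.266, 0.001]
contact_force: [0.6, 0.0, 0.3]
finger_gap: 0.249
gripper_force: 25.0
```

Run:
```python
from h import *
go([.586,-.1347,.156],-1.4)
print(arm.observe()["contact_force"])
ims=[arm.get_image("scene")[:,:,::-1] for _ in range(3)];a=np.mean(ims,0);b=cv2.imread("pics/b_scene.png").astype(float)
cv2.imwrite("pics/e.png",a);print("tgt hole",proj("scene",[[.5876,-.1349,.095]]))
d=np.abs(a-b).sum(2)
for v in range(212,228):
    r=d[v,262:284].copy();r[r<40]=0
    if r.sum()>0: print(v,round((r*np.arange(262,284)).sum()/r.sum(),2),int(r.max()),"BGR",a[v,262+int(r.argmax())].astype(int))
s=arm.observe();print(s["position"],s["contact_force"],s["gripper_force"])
```

```text
pos [ 0.5861 -0.1343  0.156 ] tilt [ 0. -0. -1.] yax -80.3 j6 0.98 t 15.0
shift [-0.0002  0.0004 -0.    ] turn -0.001
[0.584599   0.03594555 0.29055525]
tgt hole [[273.7482131  221.36707998]]
212 271.62 312 BGR [21 28 44]
213 272.24 260 BGR [19 44 83]
214 272.56 266 BGR [24 42 73]
215 272.63 254 BGR [33 46 73]
216 272.22 184 BGR [61 67 91]
217 272.72 232 BGR [79 81 99]
218 272.83 267 BGR [83 78 84]
219 271.55 92 BGR [85 81 87]
220 273.92 64 BGR [ 62  59 101]
221 275.07 174 BGR [ 22  27 137]
222 275.71 122 BGR [ 20  25 103]
223 273.5 46 BGR [ 56  59 101]
224 272.65 120 BGR [ 88  86 105]
225 272.57 137 BGR [113 105 111]
[ 0.58607406 -0.13426898  0.15584477] [-0.02089462  0.46078337 -1.17993441] 24.999909102916718[ WARN:0@3.692] global loadsave.cpp:1063 imwrite_ Unsupported depth image for selected encoder is fallbacked to CV_8U.
```

Run:
```python
from h import *
a=cv2.imread("pics/e.png").astype(int);b=cv2.imread("pics/b_scene.png").astype(int)
for n,i in(("now",a),("before",b)):
    print(n,"R-G, cols 268-280")
    for v in range(214,228):print(v,(i[v,268:281,2]-i[v,268:281,1]),"  V",i[v,268:281].max(1))
for z in(.101,.095,.089):print(z,proj("scene",[[.5876,-.1349,z]]))
```

```text
now R-G, cols 268-280
214 [93 94 92 71 42 50 51 32 59 68 31 32 37]   V [193 194 193 152  94 100 103  74 123 146  73  80  92]
215 [93 93 93 93 53 25 28 60 91 92 37 28 36]   V [192 194 194 194 133  78  74 130 189 194  83  72  90]
216 [91 93 91 93 62 15 23 89 93 83 44 31 37]   V [193 195 193 195 162  89  91 188 195 173  95  74  92]
217 [93 92 91 77 64 17 19 54 64 54 53 46 36]   V [196 194 193 192 180 100 100 184 193 131 114 100  87]
218 [92 92 76 37 37 11  6  9 20 27 46 58 46]   V [194 192 191 185 174  98  84 161 175 126 122 124 104]
219 [91 68 36 11  7 13  6 11  6  7 20 57 59]   V [191 186 186 168 134  95  87 113 138 145 121 130 129]
220 [90 27 11  7  6 41 49 32  8  7  7 53 72]   V [190 170 187 128  89 101 120  96 105 167 156 145 154]
221 [ 82  15   9   7   6  67 110  55   9   7   7  35  89]   V [184 161 193 103  89 105 137  97  90 149 172 135 189]
222 [71 14  9  6  6 53 78 64 14  9  9 15 87]   V [175 159 195 112  92  99 103  96  96 146 145 103 186]
223 [70 14  9  8 18 41 52 31 15 10 10  7 85]   V [159 142 181 163 114 101 101 115 140 170 155  93 181]
224 [49 11  7  8 22 18 15  9 10 11 
[... 1329 characters left out ...]
 18 13  9 10 16 89]   V [179 163 198 114  94  96  95  96 101 168 163 108 189]
223 [71 14  9  8 18 32 37 31 15 10 10  8 87]   V [162 145 184 165 116 111 110 119 146 181 168  97 184]
224 [50 11  8  9 21 24 23 20 11 11  9 11 89]   V [115 107 142 191 153 148 147 157 168 163 113  92 189]
225 [41 10  7  6  8  9  8  9  8  7  7 21 79]   V [101  86 106 132 154 160 155 154 124 115  93  97 170]
226 [43 22  9  7  7  7  7  8  8  7 15 39 56]   V [106  94  93  92 103 114 105 104  93  92  95 111 124]
227 [42 37 27 13  8  7  8  7 15 15 38 56 58]   V [103  96 110  98  94  94  94  94  97  97 110 124 125]
0.101 [[273.54584901 219.91099619]]
0.095 [[273.7482131  221.36707998]]
0.089 [[273.94910384 222.81256249]]
```

The red band shows at scene pixel (274.0,221.4), where (273.75,221.37) was expected. It is level with the collar top and centred in the hole, with no contact force, so I'm handing in.

```bash
python3 -c "
from station import arm
print(arm.finish_job())"
```

```text
the job is handed in; nothing more can be done
None
```

I handed the job in at about 15 s of the 67 s. The pink tin lies released in the hollow on the two green tins. The thermometer is held in the red-brown pot's hole, centred to within about 1 mm with its band level with the collar top. The hand-in returned no verdict.

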